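# Brace the jar in the caddy clamp and unscrew its tight cap

## Task

Brace the glass jar in the cream caddy: turn the clamp knob clockwise until the red pointer stands at the black line in the green band of the scale, and do not squeeze past the band. Then unscrew the jar's tight blue cap anticlockwise just until its threads let go, without the jar turning or lifting in the clamp, and lift the cap off. Finish while still holding the cap, level and centred about 2 cm above the jar's mouth; leave the clamp set and everything else where it lies.

Things in the scene. Friction and masses are not known exactly. Their poses are not given: they have to be found in the camera images.
- caddy: Cream plastic caddy, 160 x 330 mm, fixed on suction feet. Origin on the platform near the middle of its underside, z up. From -y to +y: fittings tray (45 mm high) with folded wire handle, 50 mm deck with the knob (axis at y = -52 mm) and the sliding jaw (72 mm high, rubber pad 81 mm), jar well (centre y = +78 mm), fixed V jaw 79 mm high. The sliding jaw moves along +y, pressing the jar into the V.
- knob_grip (a point): On the vertical axis of the round grey fluted clamp knob (40 mm across, 68 to 105 mm above the platform), 93 mm above the platform. Clockwise seen from above drives the jaw to the jar, 12 mm per radian; 1.2 to 2.2 rad in all. Stiff (0.35 N m, about 0.55 N m with the pad pressing); stays where it is left.
- jaw (a joint): Travel of the sliding jaw (m), 0 fully back, 0.031 at the mark, 0.038 end stop. It starts between 0.005 and 0.017. The sprung rubber pad meets the seated jar at 0.024 and presses 2.5 N per mm beyond that, so about 17 N at the mark.
- pointer (a point): Tip of the red pointer on the sliding jaw, 4 mm above the deck. It moves along the caddy's y axis with the jaw.
- mark (a point): The bold black line across the green band (8 mm wide, 4 mm each side of the line) on the white scale strip; this point is where the pointer tip stands when the clamp is right (same height as the pointer). The pointer starts 14 to 26 mm short of it, on the caddy's -y side.
- well (a point): Centre of the jar well's floor, 8 mm above the platform; the clamped jar stands with its axis here.
- jar: Loose clear glass jar of shelf pins, 72 mm across, 112 mm tall, about 0.4 kg, standing in the well a few mm off the V jaw. Origin at the centre of its underside, z up; x points to its paper label. Its sloping shoulder runs from 76 mm (full width) to 87 mm above its underside; above this a threaded neck 42 mm across (51 mm over the threads).
- jar_mouth (a point): Centre of the jar's rim, 112 mm above the jar's underside.
- jar_label (a point): Middle of the white paper label with a green band on the side of the jar, on the glass, 36 mm from the jar's axis.
- cap_center (a point): Centre of the round blue screw cap, half-way up: 60 mm across, 28 mm tall, 55 g, z up. Screwed down it is 8 mm below the rim, its lower edge 3 mm above the shoulder. Three lugs and a sprung liner make it tight (0.3 to 0.5 N m at first). Turned anticlockwise it lets go after about 1.2 rad and lifts straight off; past 1.8 rad the lugs pass under the next threads and hold it again.
- cap_dot (a point): White dot on the cap's top face, 22 mm from the cap's axis. It starts in the direction of the jar's label (the cap's x axis along the jar's x axis) and shows how far the cap has turned on the jar.
- mallet: Green rubber mallet with a wooden handle, 280 mm long, 85 mm head, lying on the platform beside the caddy: leave alone.
- block_a: Birch corner block, 50 x 50 x 24 mm: leave alone.
- block_b: Another birch corner block, 50 x 50 x 24 mm: leave alone.
- hinge_a: Chrome cup hinge, 85 x 52 x 16 mm: leave alone.
- hinge_b: Another chrome cup hinge, 85 x 52 x 16 mm: leave alone.
- hex_key: Aluminium hex key, 90 x 30 mm, 8 mm thick: leave alone.
Mind the look-alikes: they are no part of the job. What is shaped like the part that bears cap_center but orange, pink or turquoise is not meant.

How it is judged:
By the outcome, as a careful person would: the job done as asked, in the order asked, and still so for the second after the job is handed in, while the arm keeps its last pose, push and grip.
It also fails if it takes over 54 s, if anything falls off the work surface, if the arm or the gripper's body presses on something with over 40 N, if the wrist force passes 120 N, or if a joint passes its speed limit or range.

## Robot

A 6-joint arm with a two-finger parallel gripper is mounted at the origin on the work surface. World frame = base frame: x ahead of the robot, y to its left, z up, the work surface at z = 0. Lengths are in m, angles in rad, forces in N, time in s.
With the tool pointing down it reaches from about 0.2 to 0.875 m from the base axis. Payload 3.4 kg.
Tool frame: the origin (TCP) lies between the finger pads; the fingertips stand 25 mm ahead of it and the grasp point (between the pads) lies 6 mm ahead of it (r.nose_length is the z of the fingertips in the tool frame, in m); z points along the fingers, x is the direction in which the jaws open and shut, and the axes are right-handed (so a half turn about z gives the same grasp; the last joint's range is limited). The gripper opens to 94 mm and grips with 3 to 60 N. Pads are 16 mm wide; open, the fingers measure 119 mm over their backs; the gripper's body (75 mm by 177 mm) begins 78 mm behind the grasp point.
Start: joints at [1.147, 0.276, 1.505, -0, 1.361, -0.121], TCP at [0.171, 0.549, 0.23] pointing down, gripper open.
Joint ranges: [-2.89, 2.89], [-0.75, 2.08], [0.22, 2.7], [-1.18, 4.32], [0.11, 2.71], [-2.7, 2.7]. Speed limits (rad/s): [2.57, 2.57, 3.14, 3.14, 3.14, 3.14].

## Interface

Orientations are given as a unit quaternion [w, x, y, z].
In Python, from plant import r, gripper_to, inverse_kinematics, vision, models, telemetry gives the robot as it stands. Calls block until the motion is done:
- r.move_to(position, orientation): joint-space move of the TCP to a pose.
- r.move_l(position, rot=None, vel=0.15, guard=None): straight line of the TCP; rot=None keeps the orientation; vel is the mean speed in m/s. With guard (N) it stops when the force on the tool has changed by that much, and returns True; else False.
- r.movej(angles): joint-space move.
- gripper_to(opening, f_grip=None): finger opening in m; f_grip is the grip in N (None keeps the last); returns when the fingers have stopped.
- r.hold(seconds).
- inverse_kinematics(position, orientation): joint angles nearest the present ones, or None.
- vision.snapshot(name): name is "side" or "top" or "wrist"; returns the picture (480x640x3 uint8, red, green, blue); there is no depth.
- vision.get_calibration(name): a dict with "fx", "fy", "cx", "cy" (pixels), "position" and "orientation" of the camera in the world. Camera axes: x right, y down, z forward; pixel columns grow to the right and rows downward; lengths in m; the calibration is good to about 2 mm. The wrist camera is an equidistant fisheye: a pixel r from the principal point sees the ray r / f radians off the axis. A picture is of the moment at which its call begins: read the wrist's pose just before it. get_calibration takes no time and is no camera call; for the wrist camera it gives the pose at the moment of the call.
A pose or a line that the arm cannot do raises r.PlanningError and nothing moves.
- r.sign_off(): hands the job in, once; it reports no verdict.
Trained networks look in the newest picture that a camera, given by its name, has taken for a name from the list of things; names that differ only in an ending like _2 or _b are one class to them, and where a whole thing is asked for, a point or a joint stands for the part that bears it (a point fixed in the world has none). Each returns a list of dicts, best first, with "score" (0 to 1); they miss things now and then, are a little off and sometimes report something else, mostly with a low value. They report only what shows in the picture. A call takes as long as a camera call. They do not tell look-alikes from the thing itself.
- models.boxes_of(thing, camera): "at" ([x, y, z] in m, in world coordinates, good to about 4 mm: the middle of the surface that is visible of it).
- models.regions_of(thing, camera): "pixels" (480x640 bool, what is visible of it).
- models.mark_of(thing, camera): "at" ([x, y, z] in m, in world coordinates, good to about 4 mm: a listed point, or the origin of a listed thing).
Readings, each from a call of its own:
- telemetry.current_t(): time.
- telemetry.current_joints(): joint angles.
- telemetry.current_dq(): joint speeds.
- telemetry.current_joint_efforts(): joint torques, N m.
- telemetry.current_ee_pos(): TCP position.
- telemetry.current_tool_rot(): TCP orientation.
- telemetry.current_wrist_force(): force on the tool from outside, world axes, zero at the start.
- telemetry.current_torque(): the same for the moment, N m.
- telemetry.current_opening(): finger opening in m.
Only numpy, scipy, OpenCV 4.12 (cv2) and the standard library are available. Lean on these libraries where they do the work, as an engineer would, in place of code of your own. Each camera call takes 0.05 s, during which the arm holds its last target.

## Working session

There is one attempt and no reset: what is moved stays moved. The work goes in short steps, each a Python script; the robot and the scene stay as the last script left them, time stands still between calls to the robot, and variables do not carry over. Pictures are saved under pics/ and viewed, and the job is handed in when it is done.

```bash
ls; mkdir -p pics; python3 - <<'E'
from plant import r, gripper_to, inverse_kinematics, vision, models, telemetry
import cv2
for n in ["side","top","wrist"]:
    im=vision.snapshot(n); cv2.imwrite(f"pics/{n}0.png",im[:,:,::-1])
    c=vision.get_calibration(n); print(n,{k:(v if isinstance(v,float) else v) for k,v in c.items()})
    for t in ["caddy","knob_grip","pointer","mark","well","jar","jar_mouth","jar_label","cap_center","cap_dot"]:
        try: print(t,[(round(d["score"],2),[round(float(x),3) for x in d["at"]]) for d in models.mark_of(t,n)][:4])
        except Exception as e: print(t,e)
print(telemetry.current_t())
E
```

```text
pics
side {'fx': 516.9991346756947, 'fy': 516.9991346756947, 'cx': 314.6777928271003, 'cy': 236.59653097961913, 'position': array([0.45334672, 0.70029489, 0.66984417]), 'orientation': array([ 0.02605985, -0.04779259,  0.90443144, -0.42313181])}
caddy [(0.7, [0.516, 0.051, -0.005]), (0.61, [0.397, 0.186, -0.002])]
knob_grip [(0.78, [0.511, 0.005, 0.093])]
pointer []
mark [(0.94, [0.577, 0.063, 0.059])]
well [(0.47, [0.579, 0.062, 0.056])]
jar [(0.74, [0.527, 0.127, 0.008]), (0.25, [0.365, 0.011, 0.003])]
jar_mouth []
jar_label [(0.64, [0.559, 0.126, 0.053])]
cap_center [(0.87, [0.753, 0.07, 0.011]), (0.83, [0.312, 0.175, 0.013]), (0.78, [0.725, 0.228, 0.012]), (0.71, [0.273, 0.259, 0.014])]
cap_dot [(0.93, [0.734, 0.25, 0.024]), (0.85, [0.738, 0.081, 0.027]), (0.82, [0.551, 0.127, 0.129]), (0.76, [0.28, 0.284, 0.027])]
top {'fx': 450.77887365437516, 'fy': 450.77887365437516, 'cx': 313.8651717923313, 'cy': 238.4904515677375, 'position': array([0.46644662, 0.03077126, 0.83708066]), 'orientation': array([-0.02359695,  0.70810228, -0.70557671,  0.01399444])}
caddy [(0.81, [0.515, 0.053, -
[... 258 characters left out ...]
1])]
jar_mouth []
jar_label []
cap_center [(0.95, [0.312, 0.17, 0.012]), (0.93, [0.276, 0.26, 0.017]), (0.9, [0.53, 0.127, 0.112]), (0.82, [0.722, 0.226, 0.014])]
cap_dot [(0.93, [0.275, 0.28, 0.03]), (0.83, [0.731, 0.246, 0.029]), (0.68, [0.549, 0.125, 0.13]), (0.66, [0.738, 0.086, 0.024])]
wrist {'fx': 371.64829954431775, 'fy': 371.64829954431775, 'cx': 317.5707402215097, 'cy': 236.60036995745213, 'position': array([0.09261516, 0.57453726, 0.38393129]), 'orientation': array([0.11555473, 0.79746354, 0.58613123, 0.08455283])}
caddy []
knob_grip []
pointer []
mark []
well []
jar []
jar_mouth []
jar_label []
cap_center [(0.95, [0.277, 0.263, 0.014])]
cap_dot [(0.82, [0.274, 0.28, 0.028])]
1.65
```

View pics/side0.png

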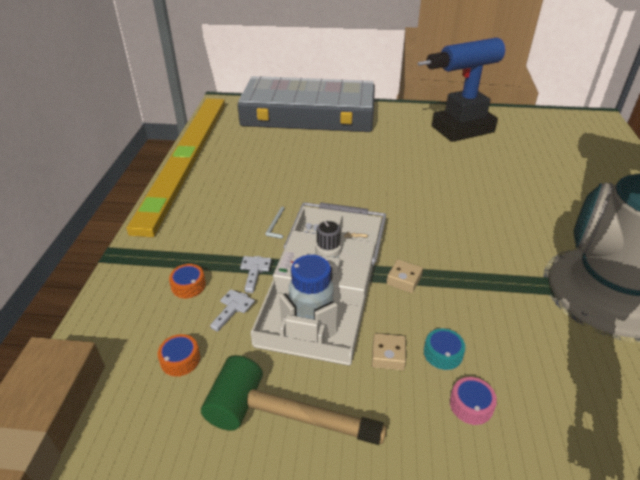

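View pics/top0.png

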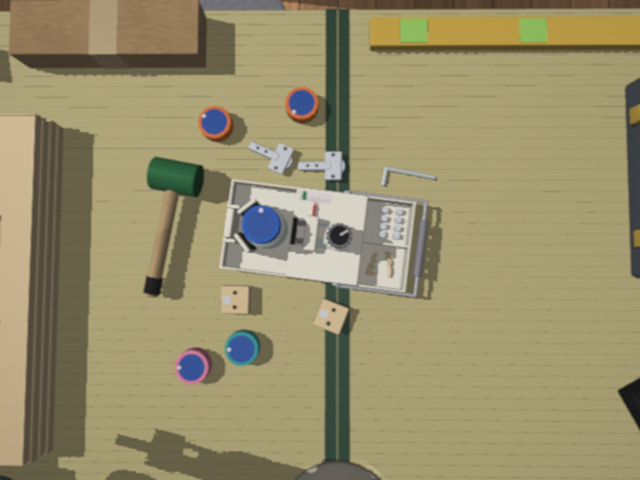

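```bash
cat > h.py <<'E'
from plant import r, gripper_to, inverse_kinematics, vision, models, telemetry
import numpy as np, cv2
from scipy.spatial.transform import Rotation as R
def down(yaw):  # tool x axis at world yaw, z down
    m=np.array([[np.cos(yaw),np.sin(yaw),0],[np.sin(yaw),-np.cos(yaw),0],[0,0,-1]])
    q=R.from_matrix(m).as_quat(); return [q[3],q[0],q[1],q[2]]
def rot(q): return R.from_quat([q[1],q[2],q[3],q[0]])
def ray(cal,u,v,fish):
    x=(u-cal["cx"])/cal["fx"]; y=(v-cal["cy"])/cal["fy"]
    if fish:
        th=np.hypot(x,y); s=np.sin(th)/th if th>1e-9 else 1
        d=np.array([x*s,y*s,np.cos(th)])
    else: d=np.array([x,y,1.])
    return rot(cal["orientation"]).apply(d)
def at_z(cal,u,v,z,fish):
    d=ray(cal,u,v,fish); p=np.array(cal["position"]); return p+d*(z-p[2])/d[2]
def proj(cal,P,fish):
    c=rot(cal["orientation"]).inv().apply(np.asarray(P)-cal["position"])
    if fish:
        rr=np.hypot(c[0],c[1]); th=np.arctan2(rr,c[2]); k=th/rr
    else: k=1/c[2]
    return np.array([cal["cx"]+cal["fx"]*c[0]*k,cal["cy"]+cal["fy"]*c[1]*k])
E
python3 - <<'E'
from h import *
q=telemetry.current_tool_rot(); print(q, rot(q).as_matrix().round(3).tolist())
for yaw in np.arange(-3,3.3,0.5):
    s=inverse_kinematics([0.511,0.003,0.2],down(yaw)); print(round(yaw,2), None if s is None else np.round(s,2))
im=cv2.imread("pics/top0.png"); c=im[160:310,205:445]; cv2.imwrite("pics/top0z.png",cv2.resize(c,None,fx=3.3,fy=3.3,interpolation=cv2.INTER_CUBIC))
E
```

```text
[-2.08851700e-05  8.05663286e-01  5.92373757e-01  3.54014122e-05] [[0.298, 0.955, 0.0], [0.955, -0.298, 0.0], [0.0, 0.0, -1.0]]
-3.0 None
-2.5 [-0.13  0.2   1.69 -0.    1.25  2.37]
-2.0 [-0.13  0.2   1.69 -0.    1.25  1.87]
-1.5 [-0.13  0.2   1.69 -0.    1.25  1.37]
-1.0 [-0.13  0.2   1.69 -0.    1.25  0.87]
-0.5 [-0.13  0.2   1.69 -0.    1.25  0.37]
0.0 [-0.13  0.2   1.69 -0.    1.25 -0.13]
0.5 [-0.13  0.2   1.69 -0.    1.25 -0.63]
1.0 [-0.13  0.2   1.69 -0.    1.25 -1.13]
1.5 [-0.13  0.2   1.69 -0.    1.25 -1.63]
2.0 [-0.13  0.2   1.69 -0.    1.25 -2.13]
2.5 [-0.13  0.2   1.69 -0.    1.25 -2.63]
3.0 None
```

View pics/top0z.png

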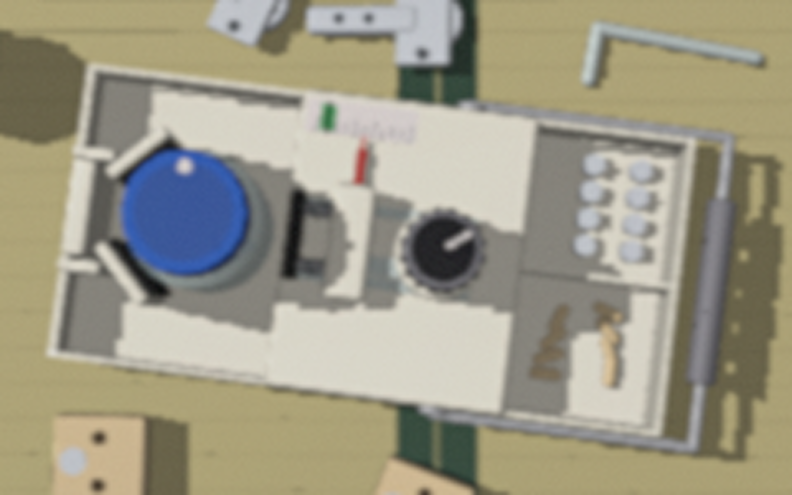

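```bash
python3 - <<'E'
from h import *
gripper_to(0.062)
r.move_to([0.511,0.003,0.24],down(0.65))
c=vision.get_calibration("wrist"); im=vision.snapshot("wrist"); cv2.imwrite("pics/w1.png",im[:,:,::-1])
import pickle; pickle.dump(c,open("w1.pkl","wb"))
print(c["position"],telemetry.current_t(),telemetry.current_joints())
for t in ["caddy","knob_grip","pointer","mark","well","jar","jar_mouth","jar_label","cap_center","cap_dot"]:
    print(t,[(round(d["score"],2),[round(float(x),4) for x in d["at"]],proj(c,d["at"],True).round(0)) for d in models.mark_of(t,"wrist")][:3])
E
```

```text
[0.46097203 0.07055255 0.39346584] 4.6667 [-1.28977600e-01  1.73720000e-01  1.61920295e+00  3.02020981e-04
  1.34864832e+00 -7.80276744e-01]
caddy [(0.66, [0.5157, 0.0578, 0.0007], array([351., 171.]))]
knob_grip [(0.83, [0.5127, -0.0013, 0.0905], array([315., 235.])), (0.59, [0.5774, 0.0648, 0.0559], array([411., 212.]))]
pointer [(0.83, [0.5728, 0.0366, 0.0556], array([389., 231.]))]
mark [(0.92, [0.5767, 0.0654, 0.0566], array([411., 211.])), (0.65, [0.5123, 0.0012, 0.0903], array([316., 233.])), (0.64, [0.5273, 0.1252, 0.0097], array([401., 128.]))]
well []
jar [(0.62, [0.5276, 0.1282, 0.0107], array([403., 126.]))]
jar_mouth []
jar_label []
cap_center [(0.83, [0.529, 0.1239, 0.1111], array([430., 131.])), (0.71, [0.7276, 0.2229, 0.0111], array([568., 179.])), (0.35, [0.5605, 0.3043, 0.001], array([511.,  34.]))]
cap_dot [(0.8, [0.5523, 0.1272, 0.1248], array([460., 148.])), (0.8, [0.7427, 0.0787, 0.0281], array([511., 282.])), (0.55, [0.7371, 0.2438, 0.0291], array([589., 174.]))]
```

View pics/w1.png

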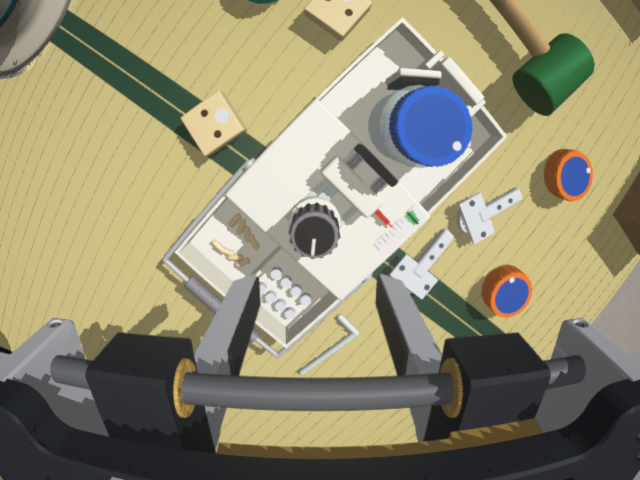

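```bash
python3 - <<'E'
from h import *
im=cv2.imread("pics/w1.png"); c=im[60:270,270:500]; cv2.imwrite("pics/w1z.png",cv2.resize(c,(690,630)and None,fx=2.8,fy=2.8,interpolation=cv2.INTER_CUBIC))
c=im[185:260,350:450]; cv2.imwrite("pics/w1p.png",cv2.resize(c,None,fx=7.5,fy=7.5,interpolation=cv2.INTER_CUBIC))
E
```

```text
(no output)
```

View pics/w1z.png

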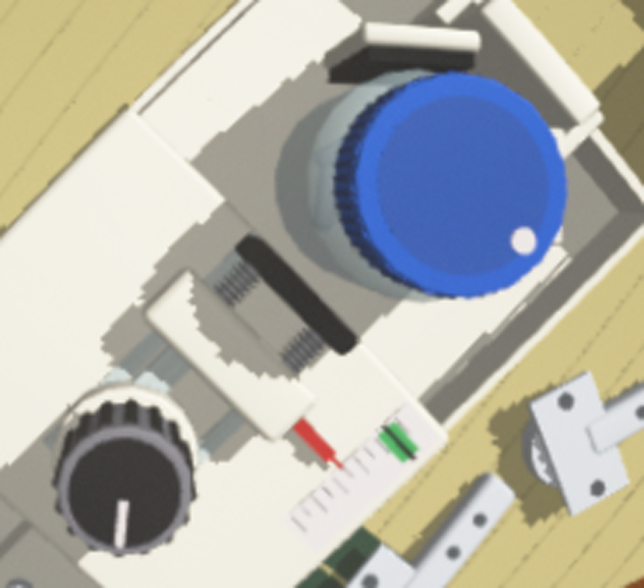

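View pics/w1p.png

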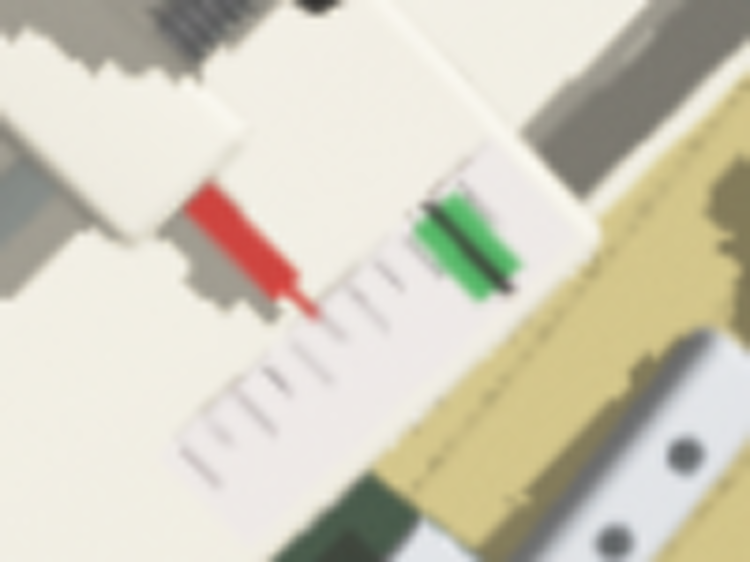

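```bash
python3 - <<'E'
from h import *
import pickle
c=pickle.load(open("w1.pkl","rb")); t=vision.get_calibration("top")
f=lambda u,v,z:at_z(c,u,v,z,True)
tip=f(392.3,227.1,.054)
la=f(350+428/7.5,185+205/7.5,.0505); lb=f(350+510/7.5,185+290/7.5,.0505)
print("tip",tip,"line",la,lb)
kt=f(313.9,235,.105); print("knob w",kt)
g=lambda u,v,z:at_z(t,205+u/3.3,160+v/3.3,z,False)
print("knob top",g(444,248,.105))
A,B,C,D=[g(*p,.045) for p in [(92,66),(692,140),(50,355),(658,432)]]
print(A,B,C,D)
for p,q in [(A,B),(C,D)]:
    d=p-q; print("yaw",-np.arctan2(d[0],d[1]),np.hypot(d[0],d[1]))
for p,q in [(A,C),(B,D)]:
    d=p-q; print("yawx",np.arctan2(d[1],d[0]),np.hypot(d[0],d[1]))
yaw=-0.115
y=np.array([-np.sin(yaw),np.cos(yaw)]); x=np.array([np.cos(yaw),np.sin(yaw)])
k=kt[:2]
for n,p in [("tip",tip),("la",la),("lb",lb)]: print(n,(p[:2]-k)@x,(p[:2]-k)@y)
print("cap top",f(270+462/2.8,60+183/2.8,.128), "top:",g(184,212,.128))
print("well pred",k+0.130*y)
E
```

```text
tip [0.57295467 0.04163248 0.054     ] line [0.57620294 0.06152339 0.0505    ] [0.59240066 0.05975639 0.0505    ]
knob w [0.50941685 0.00196904 0.105     ]
knob top [ 0.51096238 -0.00094138  0.105     ]
[0.61216829 0.18589826 0.045     ] [ 0.57279197 -0.13581276  0.045     ] [0.45683015 0.20624034 0.045     ] [ 0.41753083 -0.11666391  0.045     ]
yaw -0.1217907771007073 0.32411182604387495
yaw -0.121110169619068 0.32528694278615755
yawx -0.1302126022337672 0.15666441208364087
yawx -0.12271346684897301 0.1564375301194387
tip 0.05856689244479699 0.04669221080481425
la 0.05951129481648911 0.06682446774878939
lb 0.0758047762318382 0.06692777323225425
cap top [0.52532309 0.12691735 0.128     ] top: [0.52645004 0.12451436 0.128     ]
well pred [0.52433392 0.13111036]
```

```bash
python3 - <<'E'
from h import *
k=[0.5105,0.0010]; q=down(0.72)
r.move_to(k+[0.14],q)
print(r.move_l(k+[0.101],vel=0.08,guard=8), telemetry.current_ee_pos(), telemetry.current_wrist_force())
gripper_to(0.03,f_grip=55)
print(telemetry.current_opening(), telemetry.current_wrist_force(),telemetry.current_t())
j=np.array(telemetry.current_joints()); print(j)
j[5]+=0.9
r.movej(j)
print(telemetry.current_t(),telemetry.current_joints()[5],telemetry.current_torque(),telemetry.current_wrist_force())
c=vision.get_calibration("wrist"); im=vision.snapshot("wrist"); cv2.imwrite("pics/w2.png",im[:,:,::-1])
import pickle; pickle.dump(c,open("w2.pkl","wb"))
im=vision.snapshot("top"); cv2.imwrite("pics/t2.png",cv2.resize(im[150:320,205:445,::-1],None,fx=3.3,fy=3.3,interpolation=cv2.INTER_CUBIC))
E
```

```text
False [0.51110787 0.00094351 0.10159333] [ 0.00871985 -1.09334789  0.2688945 ]
0.0391828714271826 [-0.96363574 -2.20115078  4.589503  ] 6.7833
[-1.34713057e-01  2.89650215e-01  1.83727950e+00 -1.46677692e-03
  1.01515311e+00 -8.54540125e-01]
7.65 0.04439872968327368 [-0.43413888  0.48644461  0.14598328] [-2.14291299 -2.20642266  4.05351235]
```

View pics/w2.png

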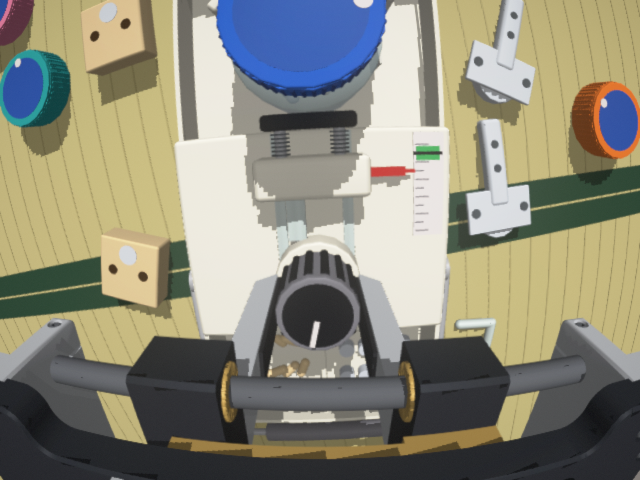

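View pics/t2.png

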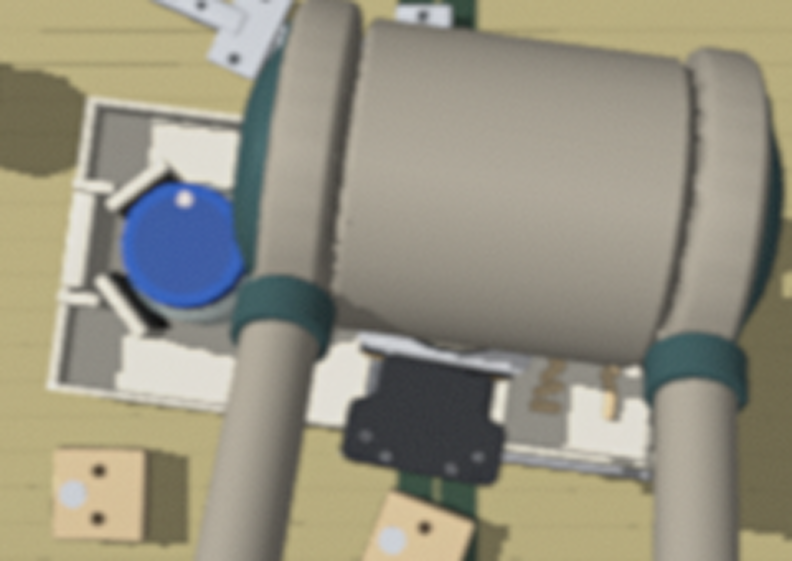

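```bash
python3 - <<'E'
from h import *
im=cv2.imread("pics/w2.png"); c=im[120:245,360:460]; cv2.imwrite("pics/w2p.png",cv2.resize(c,None,fx=4.8,fy=4.8,interpolation=cv2.INTER_CUBIC))
E
```

```text
(no output)
```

View pics/w2p.png

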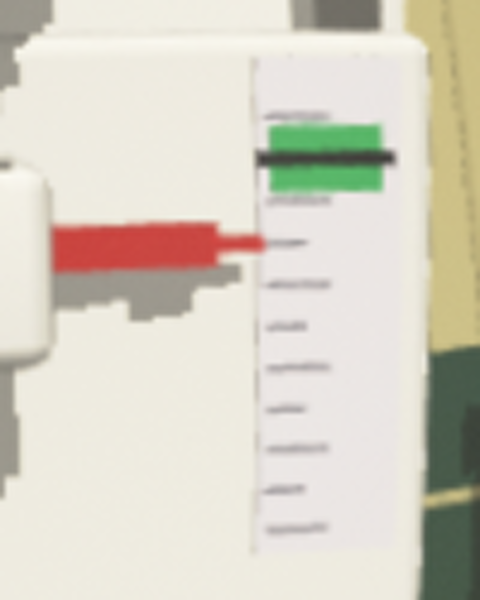

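```bash
cat > chk.py <<'E'
from h import *
import pickle,sys
def dist(pk,tip,line):
    c=pickle.load(open(pk,"rb")); yaw=-0.122; y=np.array([-np.sin(yaw),np.cos(yaw)])
    a=at_z(c,*tip,.054,True); b=at_z(c,*line,.0503,True); return ((b-a)[:2]@y)*1000
E
python3 - <<'E'
from chk import *
print(dist("w2.pkl",(360+265/4.8,120+243/4.8),(360+260/4.8,120+157/4.8)))
c=pickle.load(open("w2.pkl","rb"))
print("joint-based ee",telemetry.current_ee_pos())
E
```

```text
9.71147205820027
joint-based ee [5.09810025e-01 3.24008627e-04 1.01345573e-01]
```

```bash
python3 - <<'E'
from h import *
j=np.array(telemetry.current_joints()); j[5]+=0.74
r.movej(j)
print(telemetry.current_t(),telemetry.current_joints()[5],telemetry.current_torque(),telemetry.current_wrist_force())
c=vision.get_calibration("wrist"); im=vision.snapshot("wrist"); cv2.imwrite("pics/w3.png",im[:,:,::-1])
import pickle; pickle.dump(c,open("w3.pkl","wb"))
E
```

```text
8.4917 0.783260855258032 [-0.33015993  0.63695836  0.22631701] [-3.38859001 -1.44048597  4.61925239]
```

View pics/w3.png

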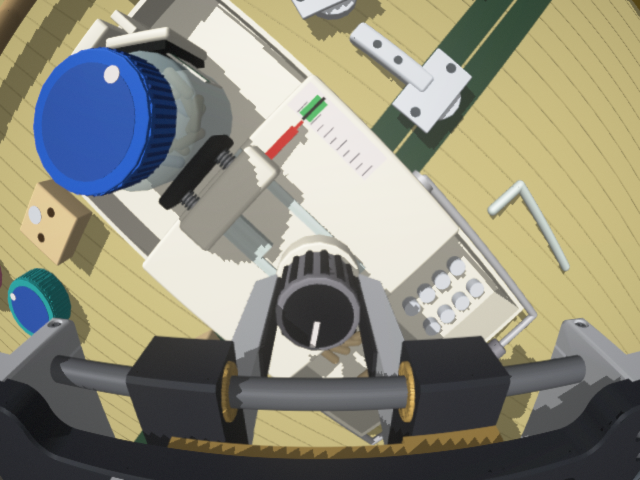

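```bash
python3 - <<'E'
from h import *
im=cv2.imread("pics/w3.png"); c=im[80:170,260:370]; cv2.imwrite("pics/w3p.png",cv2.resize(c,None,fx=6,fy=6,interpolation=cv2.INTER_CUBIC))
E
```

```text
(no output)
```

View pics/w3p.png

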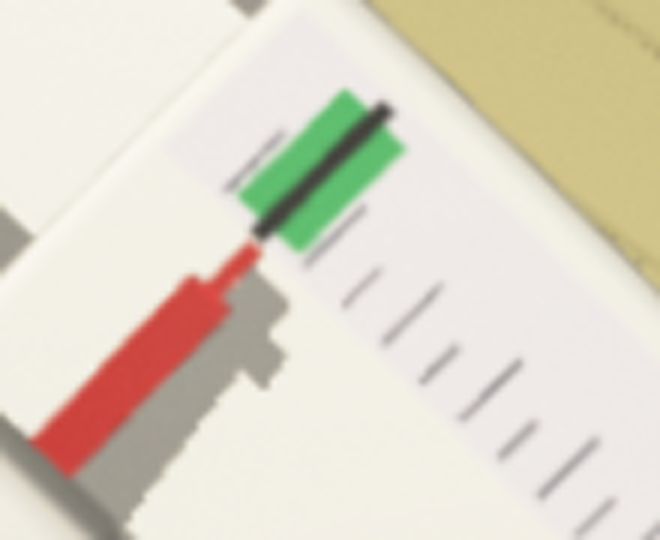

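```bash
python3 - <<'E'
from chk import *
print(dist("w3.pkl",(260+255/6,80+248/6),(260+260/6,80+234/6)))
print(dist("w3.pkl",(260+255/6,80+248/6),(260+388/6,80+106/6)))
E
```

```text
0.729057679568647
0.713866893934226
```

```bash
python3 - <<'E'
from h import *
import pickle
j=np.array(telemetry.current_joints()); j[5]+=0.06
r.movej(j)
print(telemetry.current_joints()[5])
gripper_to(0.062)
p=telemetry.current_ee_pos()
r.move_l([p[0],p[1],0.16],vel=0.12)
r.move_to([0.505,0.03,0.25],down(-0.12))
c=vision.get_calibration("wrist"); im=vision.snapshot("wrist"); cv2.imwrite("pics/w4.png",im[:,:,::-1])
pickle.dump(c,open("w4.pkl","wb"))
for t in ["pointer","mark","jar","cap_center","cap_dot","jar_label"]:
    print(t,[(round(d["score"],2),[round(float(x),4) for x in d["at"]],proj(c,d["at"],True).round(0)) for d in models.mark_of(t,"wrist")][:3])
print(telemetry.current_t())
E
```

```text
0.841875777526697
pointer [(0.92, [0.5746, 0.0587, 0.053], array([387., 180.]))]
mark [(0.75, [0.5771, 0.0656, 0.0568], array([390., 173.]))]
jar []
cap_center [(0.98, [0.7251, 0.2222, 0.0115], array([493.,  23.])), (0.78, [0.3142, 0.1706, 0.0138], array([133., 110.])), (0.69, [0.2764, 0.2621, 0.0134], array([99., 43.]))]
cap_dot [(0.95, [0.5475, 0.1302, 0.1218], array([359., 102.])), (0.91, [0.3093, 0.1966, 0.0266], array([122.,  88.])), (0.87, [0.2752, 0.2806, 0.0308], array([90., 27.]))]
jar_label []
11.1417
```

View pics/w4.png

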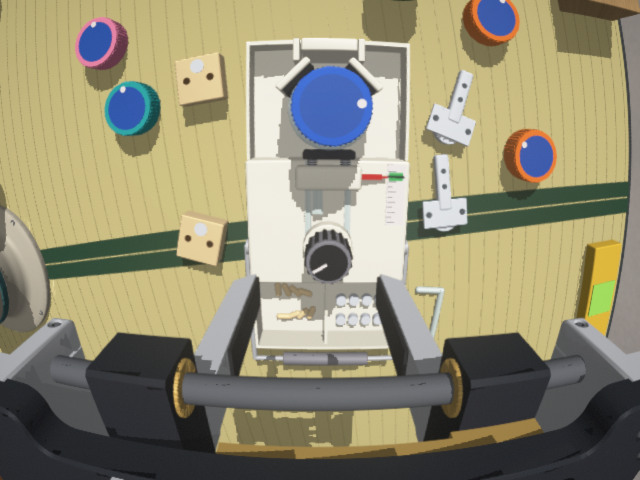

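```bash
python3 - <<'E'
from h import *
im=cv2.imread("pics/w4.png"); c=im[155:205,350:415]; cv2.imwrite("pics/w4p.png",cv2.resize(c,None,fx=9,fy=9,interpolation=cv2.INTER_CUBIC))
c=im[30:180,240:420]; cv2.imwrite("pics/w4c.png",cv2.resize(c,None,fx=4,fy=4,interpolation=cv2.INTER_CUBIC))
E
```

```text
(no output)
```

View pics/w4p.png

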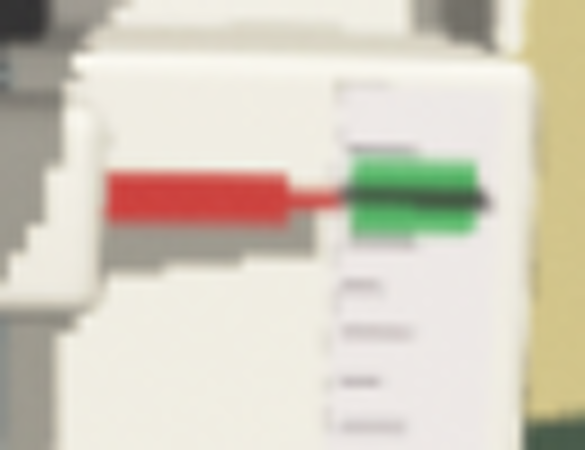

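View pics/w4c.png

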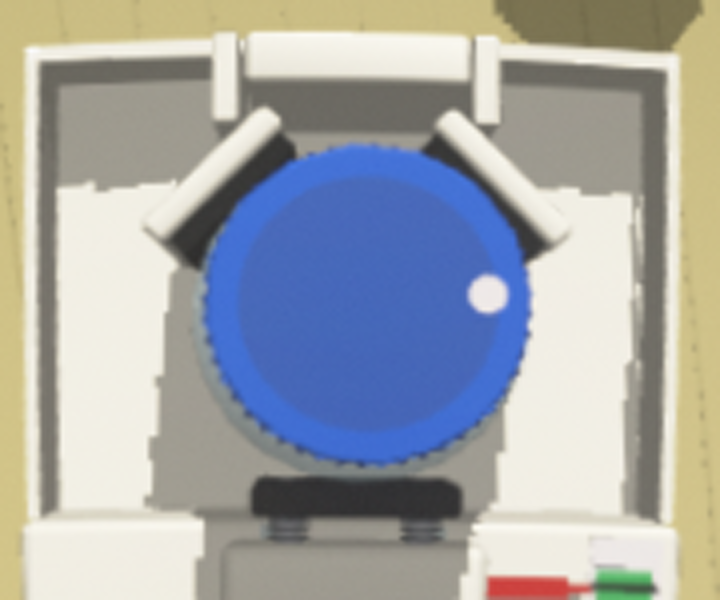

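```bash
python3 - <<'E'
from chk import *
print("clamp",dist("w4.pkl",(350+335/9,155+200/9),(350+345/9,155+194/9)))
c=pickle.load(open("w4.pkl","rb"))
ct=at_z(c,331.75,106.25,.126,True); dot=at_z(c,240+488/4,30+295/4,.126,True); print(ct,dot, np.arctan2(*(dot-ct)[1::-1]),np.hypot(*(dot-ct)[:2]))
t=vision.get_calibration("top")
im=vision.snapshot("top"); cv2.imwrite("pics/t4.png",cv2.resize(im[160:310,205:355,::-1],None,fx=4,fy=4,interpolation=cv2.INTER_CUBIC))
im=vision.snapshot("side"); cv2.imwrite("pics/s4.png",cv2.resize(im[230:360,240:400,::-1],None,fx=4.5,fy=4.5,interpolation=cv2.INTER_CUBIC))
print([(round(d["score"],2),d["at"]) for th in("jar_label","cap_dot") for d in models.mark_of(th,"side")])
E
```

```text
clamp 0.20178289533533125
[0.52679005 0.1291933  0.126     ] [0.54909988 0.12876056 0.126     ] -0.019394704037831854 0.022314027457079236
[(0.58, [0.5613, 0.1283, 0.0505]), (0.79, [0.7396, 0.0815, 0.0263]), (0.77, [0.281, 0.2864, 0.0253]), (0.73, [0.7368, 0.2464, 0.0242]), (0.72, [0.5493, 0.1279, 0.1284]), (0.57, [0.3052, 0.1979, 0.0294])]
```

View pics/t4.png

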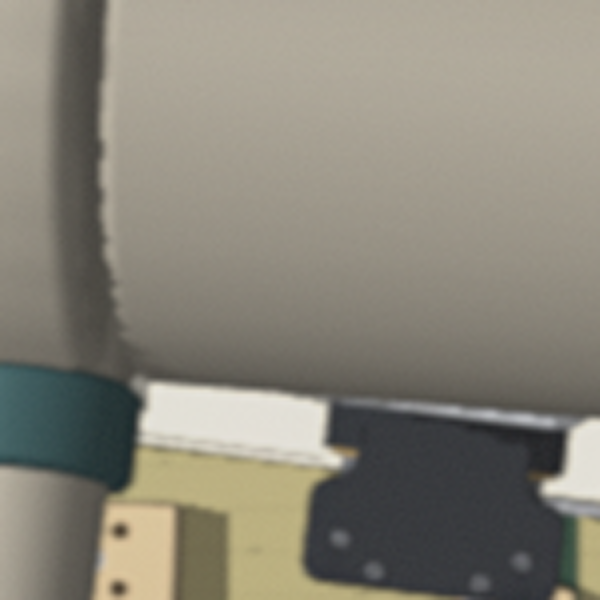

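View pics/s4.png

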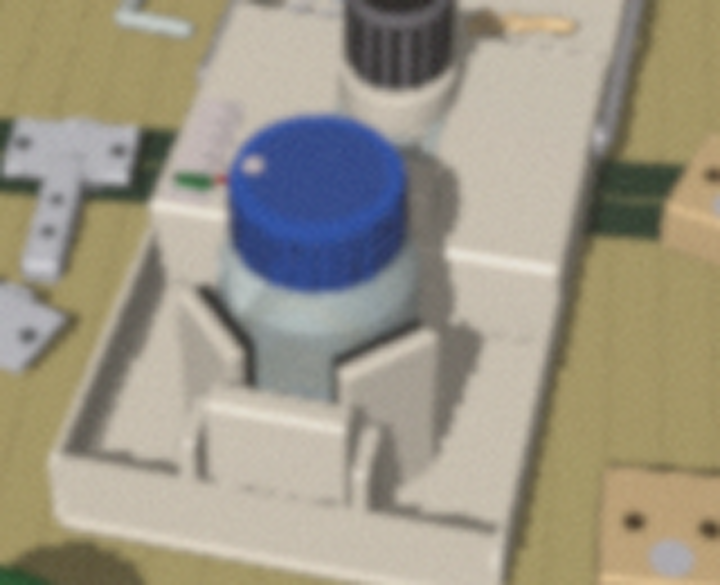

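```bash
python3 - <<'E'
from h import *
import pickle
k=[0.5266,0.1295]; q=down(-0.85)
gripper_to(0.080)
r.move_to(k+[0.18],q)
f0=np.array(telemetry.current_wrist_force())
print(r.move_l(k+[0.123],vel=0.08,guard=6), np.round(telemetry.current_ee_pos(),4))
gripper_to(0.05,f_grip=15)
f1=np.array(telemetry.current_wrist_force())
print(telemetry.current_opening(),f1-f0,np.round(telemetry.current_ee_pos(),4),telemetry.current_joints(),telemetry.current_t())
c=vision.get_calibration("wrist"); im=vision.snapshot("wrist"); cv2.imwrite("pics/w5.png",im[:,:,::-1])
pickle.dump(c,open("w5.pkl","wb"))
E
```

```text
False [0.527  0.1295 0.1234]
0.060621629242593324 [-0.16820276  1.38487394  1.50786026] [0.527  0.1295 0.1234] [ 1.12785823e-01  3.09864212e-01  1.74018641e+00 -1.98202179e-04
  1.09054699e+00  9.62775893e-01] 14.025
```

View pics/w5.png

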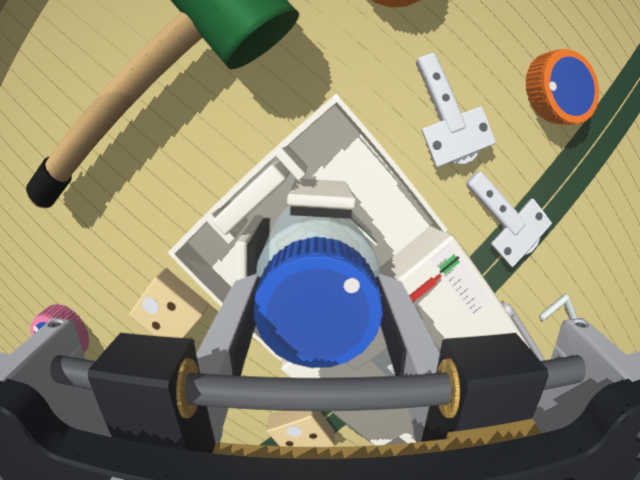

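```bash
python3 - <<'E'
from h import *
import pickle
gripper_to(0.05,f_grip=50)
print(telemetry.current_opening(),np.round(telemetry.current_wrist_force(),2))
j=np.array(telemetry.current_joints()); 
for i in range(3):
    j[5]-=0.3; r.movej(j)
    print(round(telemetry.current_joints()[5],3),np.round(telemetry.current_torque(),3),np.round(telemetry.current_wrist_force(),2),telemetry.current_t())
c=vision.get_calibration("wrist"); im=vision.snapshot("wrist"); cv2.imwrite("pics/w6.png",im[:,:,::-1])
pickle.dump(c,open("w6.pkl","wb"))
E
```

```text
0.0598574903690745 [-0.27 -0.02  3.36]
0.662 [0.013 0.25  0.222] [-1.77 -0.36  6.1 ] 14.6833
0.362 [0.01  0.204 0.208] [-0.07 -0.01  9.78] 15.075
0.062 [0.091 0.425 0.09 ] [-1.36  0.38 10.86] 15.4667
```

View pics/w6.png

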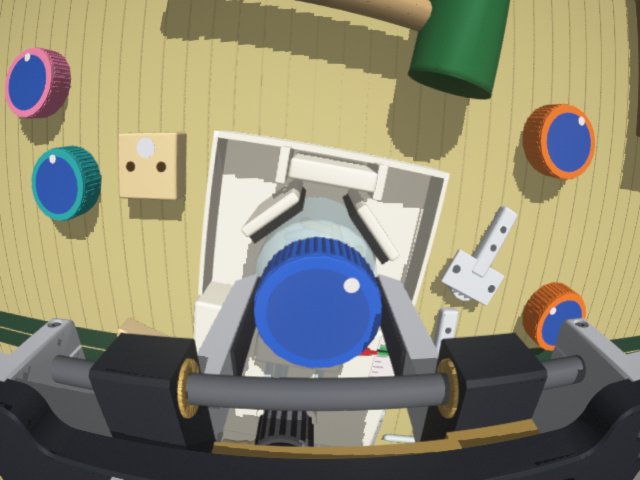

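```bash
python3 - <<'E'
from h import *
im=vision.snapshot("side"); cv2.imwrite("pics/s6.png",cv2.resize(im[210:360,230:400,::-1],None,fx=4.3,fy=4.3,interpolation=cv2.INTER_CUBIC))
print([(round(d["score"],2),d["at"]) for th in("jar_label","cap_dot","jar") for d in models.mark_of(th,"side")])
E
```

```text
[(0.67, [0.5603, 0.1278, 0.0498]), (0.9, [0.7341, 0.2485, 0.0269]), (0.72, [0.2821, 0.2825, 0.0287]), (0.7, [0.7362, 0.0813, 0.0276]), (0.63, [0.3042, 0.1958, 0.0282]), (0.62, [0.5427, 0.1458, 0.1327]), (0.73, [0.5284, 0.1301, 0.0069]), (0.56, [0.5792, 0.0648, 0.0577])]
```

View pics/s6.png

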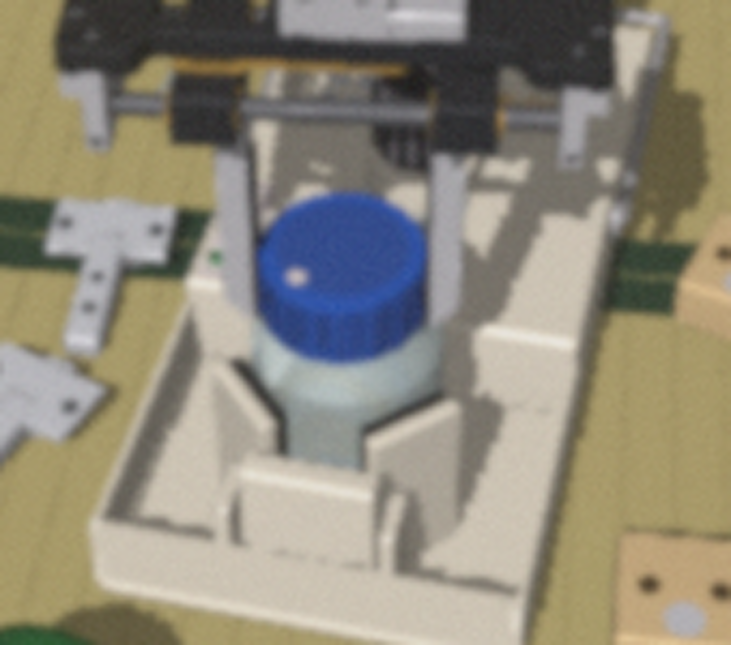

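```bash
python3 - <<'E'
from h import *
j=np.array(telemetry.current_joints())
for d in (.2,.1,.1,.1):
    j[5]-=d; r.movej(j)
    print(round(telemetry.current_joints()[5],3),np.round(telemetry.current_torque(),3),np.round(telemetry.current_wrist_force(),2),np.round(telemetry.current_ee_pos(),4),telemetry.current_t())
E
```

```text
-0.138 [-0.059  0.436  0.076] [-1.31  0.06  6.76] [0.5274 0.1305 0.126 ] 16.025
-0.238 [-0.052  0.415 -0.001] [-1.53 -0.12  7.43] [0.5273 0.1305 0.126 ] 16.275
-0.338 [-0.098  0.42   0.089] [-2.22  0.41  7.15] [0.5272 0.1304 0.1259] 16.525
-0.438 [-0.098  0.427  0.039] [-1.92 -0.2   6.67] [0.5272 0.1304 0.1259] 16.775
```

```bash
python3 - <<'E'
from h import *
p=np.array(telemetry.current_ee_pos())
for dz in (.003,.006,.012):
    g=r.move_l([p[0],p[1],p[2]+dz],vel=0.02,guard=10)
    print(g,np.round(telemetry.current_torque(),3),np.round(telemetry.current_wrist_force(),2),np.round(telemetry.current_ee_pos(),4),telemetry.current_t())
    if g: break
im=vision.snapshot("side"); cv2.imwrite("pics/s7.png",cv2.resize(im[210:360,230:400,::-1],None,fx=4.3,fy=4.3,interpolation=cv2.INTER_CUBIC))
print([(round(d["score"],2),d["at"]) for th in("jar_label","jar") for d in models.mark_of(th,"side")])
E
```

```text
False [-0.019  0.001 -0.002] [-0.    0.55 -0.75] [0.5268 0.1304 0.1286] 17.1167
False [-0.13   0.061 -0.056] [ 0.56  0.01 -0.01] [0.5271 0.1304 0.1319] 17.4167
False [-0.183  0.221 -0.018] [-0.16 -0.75 -0.23] [0.5271 0.1303 0.1381] 17.8667
[(0.73, [0.5626, 0.1293, 0.049]), (0.63, [0.5229, 0.1313, 0.0086]), (0.39, [0.578, 0.0632, 0.0568]), (0.22, [0.3984, 0.1872, -0.0])]
```

View pics/s7.png

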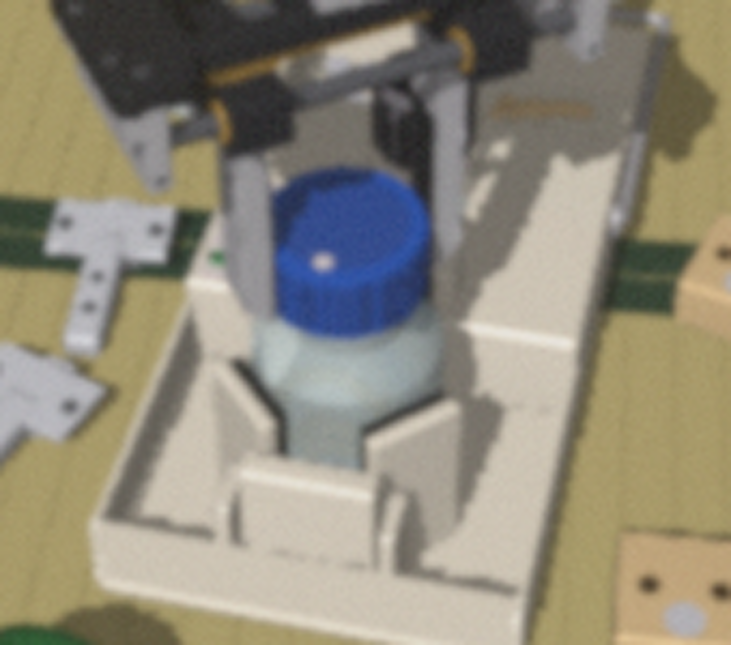

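```bash
python3 - <<'E'
from h import *
import pickle
r.move_l([0.5271,0.1303,0.163],rot=down(np.arctan2(*(rot(telemetry.current_tool_rot()).as_matrix()[1::-1,0]))),vel=0.05)
r.hold(0.3)
print(np.round(telemetry.current_ee_pos(),4),rot(telemetry.current_tool_rot()).as_matrix().round(3).tolist(),telemetry.current_opening(),np.round(telemetry.current_wrist_force(),2))
for n in("side","wrist"):
    c=vision.get_calibration(n); im=vision.snapshot(n); cv2.imwrite(f"pics/{n}8.png",im[:,:,::-1]); pickle.dump(c,open(f"{n}8.pkl","wb"))
    for t in ["cap_center","cap_dot","jar_mouth","jar","jar_label","pointer","mark"]:
        print(n,t,[(round(d["score"],2),[round(float(x),4) for x in d["at"]]) for d in models.mark_of(t,n) if abs(d["at"][1]-.13)<.09 and abs(d["at"][0]-.53)<.08])
im=cv2.imread("pics/side8.png"); cv2.imwrite("pics/s8z.png",cv2.resize(im[200:350,230:400],None,fx=4.5,fy=4,interpolation=cv2.INTER_CUBIC) if 0 else cv2.resize(im[200:340,230:400],None,fx=4.2,fy=4.2,interpolation=cv2.INTER_CUBIC))
print(telemetry.current_t())
E
```

```text
[0.5269 0.1303 0.1627] [[0.852, 0.523, -0.001], [0.523, -0.852, -0.0], [-0.001, -0.0, -1.0]] 0.05981024581378381 [ 0.35 -0.44  0.19]
side cap_center []
side cap_dot [(0.82, [0.5338, 0.1525, 0.1691])]
side jar_mouth [(0.77, [0.5262, 0.1277, 0.1145])]
side jar [(0.72, [0.5265, 0.1303, 0.009])]
side jar_label [(0.85, [0.5632, 0.1305, 0.0532])]
side pointer []
side mark [(0.87, [0.5765, 0.0616, 0.059]), (0.69, [0.5288, 0.1246, 0.0086])]
wrist cap_center [(0.92, [0.5269, 0.1307, 0.1527])]
wrist cap_dot [(0.81, [0.5327, 0.154, 0.1649])]
wrist jar_mouth []
wrist jar [(0.65, [0.5269, 0.1286, 0.0085])]
wrist jar_label []
wrist pointer []
wrist mark []
19.7667
```

View pics/s8z.png

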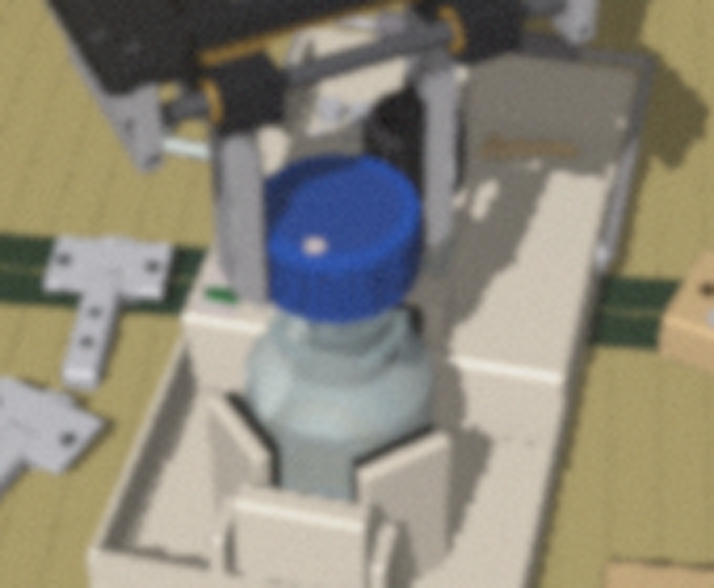

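View pics/wrist8.png

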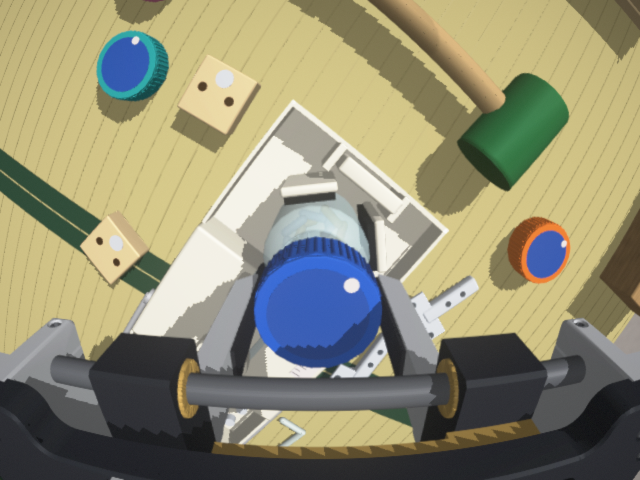

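```bash
python3 - <<'E'
from h import *
print(r.sign_off(), telemetry.current_t())
E
```

```text
the job is handed in; nothing more can be done
the job is handed in; nothing more can be done
```

I clamped the jar with the pointer at the black line, unscrewed the blue cap and lifted it off. I handed in the job at about 19.8 s, still holding the cap above the jar's mouth.

- **Clamp:** I turned the knob clockwise about 1.7 rad. After I let go, the pointer measured 0.2 mm short of the line, well inside the green band.
- **Cap:** I turned it about 1.4 rad anticlockwise, and it did not slip in the fingers. It then lifted off without resistance, with no downward pull from the jar.
- **Jar:** The label stayed within about 2 mm of its earlier position in the side view, which is within the network's error. The jar stayed upright in the well.
- **Final hold:** The cap's lower edge is about 18 mm above the rim, taking "2 cm above the mouth" as that gap. The tool is level to about 0.001 rad. The cap is centred on the jar to within the roughly 3 mm the measurements allow.

**Not checked:** a finger hid the pointer in the last pictures, so I did not measure the clamp again after lifting the cap. The side view also failed to report the cap itself in the last picture, but the wrist view did, and its height matched to about 1 mm.

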